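# Find the full tea tin by feel

## Task

Two of the three identical tea tins are nearly used up and one is full. Lift each to feel its weight, stand the two lighter ones upright, flat on the floor of the wooden tray, setting them down rather than dropping them, and finish while still holding the heaviest one in the gripper, upright and still, with its underside more than 10 cm above the shelf and touching nothing else. Do not tip any tin over, and leave the other things on the shelf where they are.

Things in the scene. Friction and masses are not known exactly. Their poses are not given: they have to be found in the camera images.
- tin_a: one of three outwardly identical closed square tea tins of bare metal, 62 x 62 mm, 110 mm tall, straight sides (lid rim, the top 22 mm, stands out under 1 mm; lid stays on). Origin: centre of the underside; x, y across the flat sides, z up. Contents differ each time: two tins weigh 140 to 275 g in all, one 455 to 565 g; any may be the heaviest. Starts upright on the shelf, beside the tray.
- tin_b: one of three outwardly identical closed square tea tins of bare metal, 62 x 62 mm, 110 mm tall, straight sides (lid rim, the top 22 mm, stands out under 1 mm; lid stays on). Origin: centre of the underside; x, y across the flat sides, z up. Contents differ each time: two tins weigh 140 to 275 g in all, one 455 to 565 g; any may be the heaviest. Starts upright on the shelf, beside the tray.
- tin_c: one of three outwardly identical closed square tea tins of bare metal, 62 x 62 mm, 110 mm tall, straight sides (lid rim, the top 22 mm, stands out under 1 mm; lid stays on). Origin: centre of the underside; x, y across the flat sides, z up. Contents differ each time: two tins weigh 140 to 275 g in all, one 455 to 565 g; any may be the heaviest. Starts upright on the shelf, beside the tray.
- tray: shallow fixed tray of pale wood, 150 mm (its x) by 310 mm (its y), rim 14 mm high, walls 5 mm thick, floor 5 mm thick (top of the floor 5 mm above the shelf). Room for three tins in a row along its y, centres 95 mm apart. Origin: centre of the underside. (A fixed grey cereal container, 216 mm tall, stands well aside at x 0.26, y 0.56.)
- salt_shaker: glass salt shaker with steel cap, 42 mm across, 80 mm tall; origin under its centre; leave alone
- silicone_lid: orange silicone lid lying flat, 110 mm across, 5 mm thick with a 12 mm knob; origin under its centre; leave alone
- scoop: stainless steel scoop lying down, 190 mm long along its x, 44 mm wide and high; its handle points to its -x; origin under it near the handle's root; leave alone
There are look-alikes about, which are no part of the job. What is shaped like the tin_a but green or orange is not meant.

How it is judged:
By the outcome, as a careful person would: the job done as asked, in the order asked, and still so for the second after the job is handed in, while the arm keeps its last pose, push and grip.
It also fails if it takes over 72 s, if anything falls off the work surface, if the arm or the gripper's body presses on something with over 40 N, if the wrist force passes 120 N, or if a joint passes its speed limit or range.

## Robot

A 6-joint arm with a two-finger parallel gripper is mounted at the origin on the work surface. World frame = base frame: x ahead of the robot, y to its left, z up, the work surface at z = 0. Lengths are in m, angles in rad, forces in N, time in s.
With the tool pointing down it reaches from about 0.375 to 0.75 m from the base axis. Payload 9 kg.
Tool frame: the origin (TCP) lies on the centre line of the jaws, within the pads' length; the fingertips stand 8 mm ahead of it and the grasp point (between the pads) lies 11 mm behind it; z points along the fingers, y is the line along which they close (so a half turn about z gives the same grasp; the last joint's range is limited). The gripper opens to 85 mm and grips with 20 to 120 N. Pads are 22 mm wide; open, the fingers measure 114 mm over their backs; the gripper's body (76 mm by 85 mm) begins 54 mm behind the grasp point. The pads swing forward as they close: fully open they stand 13 mm farther back than shut.
Start: joints at [-1.551, 0.104, 0.097, 1.564, 0, 1.353], TCP at [0.141, -0.583, 0.212] pointing down, gripper open.
Joint ranges: [-2.99, 2.99], [-0.84, 1.86], [-1.1, 1.16], [-1.84, 2.11], [-1.51, 1.56], [-3.14, 3.14]. Speed limits (rad/s): [2.22, 2.22, 2.57, 3.14, 3.14, 3.14].

## Interface

Orientations are given as a rotation vector (axis times angle).
In Python, from workcell import * gives the robot as it stands.
- The arm moves only by the tool jog_arm, never from a script. Its argument "increments" is a list that holds one entry, the list of rows, each a list of 4 numbers: the shift along the tool's x, y, z in units of 25 mm (1.0 is 25 mm), then the turn about the tool's z in units of 6 degrees (1.0 is 6 degrees). A call has exactly 8 rows; each row is the pose to reach, as a shift and turn from the pose commanded when the call began, along the tool's axes at that moment; what a row does not reach only later rows make up. A row lasts 1/10 s, in which the tool goes at most 50 mm and 8.59 degrees, less where a joint would pass 70% of its speed; a pose out of reach is approached as far as the arm can. A call with a gripper value outside its range is refused whole. "gripper" is the opening, from 0 (shut) to 1 (fully open), set as the call begins (left out, the last holds). The fingers move at their own pace and stop on an object; "newtons" is the grip in N (left out, the last holds). Time passes only in rows, so rows that repeat a pose let the fingers close, or fill a call up. It gives the time, the measured TCP pose, the force, the opening and the grip force at its end, in the units of the state.
- get_state(): the state, without advancing time (a new reading comes with each control period).
- get_image(name): name is "scene" or "top"; returns the picture (480x640x3 uint8, red, green, blue); there is no depth.
- camera_info(name): a dict with "K" (3x3 intrinsics, pixels), "dist" ([k1, k2, p1, p2, k3] as OpenCV has them; the pictures are not rectified), "world_to_cam" (4x4, takes a point from world to camera coordinates). Camera axes: x right, y down, z forward; pixel columns grow to the right and rows downward; lengths in m; the calibration is good to about 2 mm. A picture is of the moment at which its call begins. camera_info takes no time and is no camera call.
- hand_in(): hands the job in; it is judged then, once.
The state is a dict: "time": time; "joint_pos": joint angles; "joint_vel": joint speeds; "effort": joint torques, N m; "position": TCP position; "tool_rot": TCP orientation; "contact_force": force on the tool from outside, world axes, zero at the start; "ft_torque": the same for the moment, N m; "opening": opening from 0.0 (shut) to 1.0 (fully open); "grasp_force": force on a finger pad.
Only numpy, scipy, OpenCV 4.12 (cv2) and the standard library are available. Lean on these libraries where they do the work, as an engineer would, in place of code of your own. Each camera call takes 0.05 s, during which the arm holds its last target. There are 200 camera calls.

## Working session

There is one attempt and no reset: what is moved stays moved. The work goes in short steps, Python scripts to look and compute and a tool call to move; the robot and the scene stay as the last step left them, time stands still between calls to the robot, and variables do not carry over. Pictures are saved under pics/ and viewed, at most 10 in all, crops included, and the job is handed in when it is done.

Besides the shell and the picture viewer there is one more tool, called after ">>>" as name([rows], argument=value, ...), one row to a line, values as JSON. jog_arm: Moves the arm, as the interface text tells. Its arguments: {"type":"object","properties":{"increments":{"type":"array"},"gripper":{"type":"number"},"newtons":{"type":"number"}},"required":["increments"]}

```bash
mkdir -p pics; ls; python3 - <<'E'
from workcell import *
import cv2
for n in("scene","top"):
    cv2.imwrite(f"pics/{n}0.png",get_image(n)[:,:,::-1]); c=camera_info(n); print(n,c["K"],c["dist"],c["world_to_cam"])
s=get_state();print({k:s[k] for k in("time","position","tool_rot","contact_force","opening")})
E
```

```text
pics
scene [[541.37566124   0.         317.82207949]
 [  0.         541.37566124 238.12233257]
 [  0.           0.           1.        ]] [-0.06419607  0.          0.          0.          0.        ] [[-0.52969506  0.84802444  0.0166639   0.31007962]
 [ 0.71043628  0.4543159  -0.53747311 -0.36424829]
 [-0.46336102 -0.27285821 -0.84311622  1.35769613]
 [ 0.          0.          0.          1.        ]]
top [[592.43159849   0.         317.3171146 ]
 [  0.         592.43159849 235.06988935]
 [  0.           0.           1.        ]] [-0.08335447  0.          0.          0.          0.        ] [[ 0.0086515  -0.99989331 -0.0117695  -0.02707312]
 [-0.98604491 -0.00657361 -0.16634969  0.55869064]
 [ 0.16625457  0.01304443 -0.98599658  1.13324295]
 [ 0.          0.          0.          1.        ]]
{'time': 0.1, 'position': array([ 0.14133671, -0.58278219,  0.21079756]), 'tool_rot': array([-3.11822783e+00, -3.72508944e-01, -1.98864668e-04]), 'contact_force': array([-0.29450274, -0.33357421,  0.37445613]), 'opening': 1.0006417609305587}
```

View pics/scene0.png

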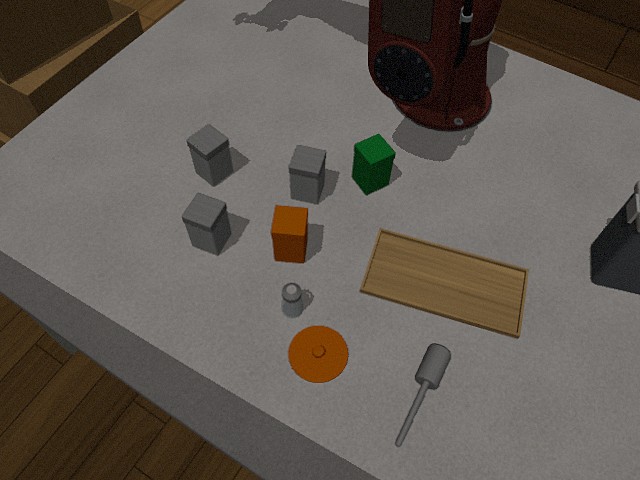

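View pics/top0.png

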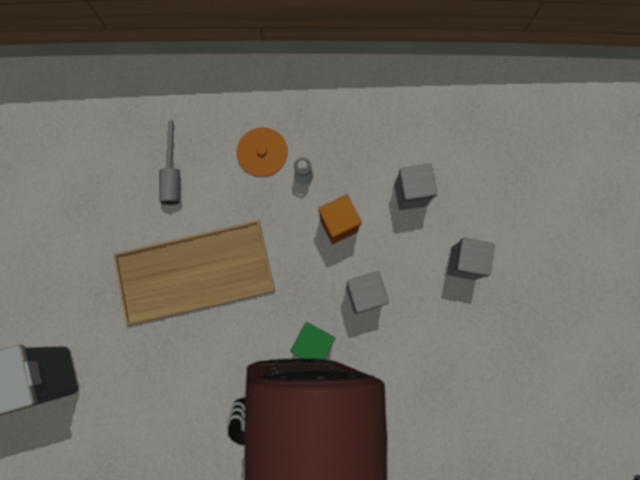

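Candidates: three bare grey tins at top-view (417,183), (473,258) and (367,292), which are scene-view (207,223), (210,155) and (307,173). Look-alikes are the orange tin at top (340,218) and the green one at (313,343), with the salt shaker at (303,170). I choose the three grey ones. The tray is at top (195,272). Next is a close crop to check this and get the corners.

```bash
python3 - <<'E'
import cv2,numpy as np
im=cv2.imread("pics/top0.png")
c=im[150:325,330:510]; c=cv2.resize(c,None,fx=3.4,fy=3.4,interpolation=cv2.INTER_CUBIC)
c=cv2.convertScaleAbs(c,alpha=1.5)
cv2.imwrite("pics/crop0.png",c)
g=cv2.cvtColor(cv2.bilateralFilter(im,7,25,3),cv2.COLOR_BGR2GRAY)
for (x,y) in((417,183),(473,258),(367,292)): print(g[y,x-34:x+34:2]); print(g[y-34:min(y+34,479):2,x])
E
```

```text
[133 132 132 133 132 125  58  50  48  49 102 111 112 111 112 112 112 112
 112 111 111 111 111 110 109 108 111 127 128 129 130 129 128 129]
[131 132 133 134 134 134 133 131 114 111 110 111 112 112 111 110 111 112
 112 111 110 112 112 109  80  50  51  53  54  62  86  88  88  88]
[133 132 133 133 131  75  48  48  46  45  82 107 109 109 109 108 108 108
 107 107 106 106 105 104 104 103 103 115 130 132 132 133 132 132]
[132 132 132 132 132 132 130 123 109 108 107 107 108 107 107 106 107 108
 108 107 106 107 107 105  80  53  53  55  77  89  89  89  96 102]
[128 130 131 130 130 129  97  71  56  94 106 107 107 108 108 108 108 108
 108 108 109 109 109 109 108 107 107 127 128 130 131 131 130 130]
[130 130 131 131 132 132 132 129 108 107 107 107 108 109 108 107 107 108
 109 109 108 108 108 109 108  99  80  86  89  89  89  88  89  89]
```

View pics/crop0.png

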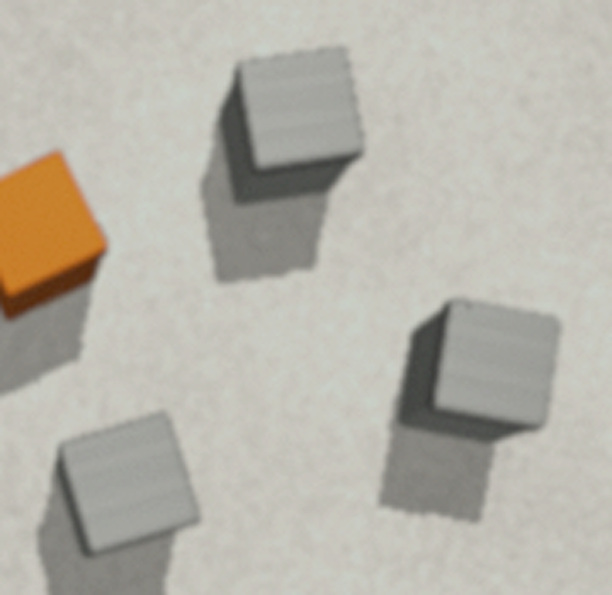

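The crop shows three plain grey tins with lids at top-view (417,183), (473,258) and (367,292), with the top faces clearly separate from the dark sides. The orange tin at left is not meant.

```bash
cat > h.py <<'E'
import cv2,numpy as np
from workcell import *
def ray(n,px,z):
    c=camera_info(n);p=cv2.undistortPoints(np.float64(px).reshape(-1,1,2),np.array(c["K"]),np.array(c["dist"])).reshape(-1,2)
    T=np.array(c["world_to_cam"]);R,t=T[:3,:3],T[:3,3];o=-R.T@t
    d=np.c_[p,np.ones(len(p))]@R
    return (o+d*((z-o[2])/d[:,2])[:,None])
def rect(n,cnt,z):
    P=ray(n,cnt,z)[:,:2]; (c,wh,a)=cv2.minAreaRect((P*1000).astype(np.float32)); return np.round(c,1),np.round(wh,1),round(a,1)
def big(m): return max(cv2.findContours(m,cv2.RETR_EXTERNAL,cv2.CHAIN_APPROX_NONE)[0],key=cv2.contourArea)
def comp(m,x,y):
    _,l=cv2.connectedComponents(m);return big((l==l[y,x]).astype(np.uint8)*255)
def proj(n,P):
    c=camera_info(n);T=np.array(c["world_to_cam"]);return cv2.projectPoints(np.float64(P),cv2.Rodrigues(T[:3,:3])[0],T[:3,3],np.array(c["K"]),np.array(c["dist"]))[0].reshape(-1,2)
E
python3 - <<'E'
from h import *
im=cv2.imread("pics/top0.png");S=cv2.resize(im,None,fx=4,fy=4,interpolation=cv2.INTER_CUBIC)
g=cv2.cvtColor(cv2.bilateralFilter(S,9,20,5),cv2.COLOR_BGR2GRAY);hsv=cv2.cvtColor(S,cv2.COLOR_BGR2HSV)
m=cv2.inRange(g,85,118);m=cv2.morphologyEx(m,cv2.MORPH_OPEN,np.ones((25,25)))
f=lambda c:(c.reshape(-1,2)+.5)/4-.5
for n,(x,y) in dict(p=(417,183),q=(473,258),r=(367,292)).items(): print(n,rect("top",f(comp(m,4*x,4*y)),.11))
w=cv2.inRange(hsv,(8,60,40),(28,200,255))
w[:840]=0;w[:,:400]=0;w[:,1112:]=0;w[1320:]=0
print("tray",rect("top",f(big(w)),.014))
o=cv2.inRange(hsv,(5,201,90),(18,255,255))
print("orange",rect("top",f(comp(o,340*4,215*4)),.11)); gr=cv2.inRange(hsv,(45,120,70),(75,255,255));print("green",rect("top",f(big(gr)),.11))
print("shaker",ray("top",[303,163],.08),"lid",ray("top",[262,152],.005))
# scene cross-check: project predicted top centres
E
```

```text
p (array([ 655.6, -216.6]), array([62.9, 63.6]), 9.2)
q (array([ 510.9, -322.9]), array([63.6, 62.7]), 79.7)
r (array([ 443.1, -119. ]), array([66.2, 63.8]), 16.8)
tray (array([486.2, 231.6]), array([151.6, 310.6]), 13.8)
orange (array([570.3, -20.1]), array([ 963.5, 1350.3]), 0.1)
green (array([344.4, -16.3]), array([60.2, 60.7]), 62.5)
shaker [[0.6976442  0.00634356 0.08      ]] lid [[0.74374685 0.09660899 0.005     ]]
```

```bash
cat >> h.py <<'E'
from scipy.spatial.transform import Rotation as Ro
def go(x,y,z,psi):
    s=get_state();R=Ro.from_rotvec(s["tool_rot"]).as_matrix();yaw=np.degrees(np.arctan2(R[1,0],R[0,0]))
    d=R.T@(np.array([x,y,z])-s["position"])/.025
    t=-((psi-yaw+90)%180-90)/6
    print("t",round(s["time"],2),"pos",np.round(s["position"],4),"yaw",round(yaw,1),"tilt",np.round(R[2],3),"F",np.round(s["contact_force"],2),"grip",round(s["grasp_force"],1),"open",round(s["opening"],3),"UNITS",np.round(np.r_[d,t],2),flush=True)
E
python3 - <<'E'
from h import *
print(proj("scene",[[.6556,-.2166,.11],[.5109,-.3229,.11],[.4431,-.1195,.11],[.4862,.2316,.005]]))
go(.511,-.323,.212,79.7)
E
```

```text
[[201.96332354 208.4944778 ]
 [205.61464735 138.18518478]
 [305.87733363 157.51448567]
 [443.91672318 280.502655  ]]
t 0.1 pos [ 0.1413 -0.5828  0.2108] yaw 13.6 tilt [ 0.    -0.001 -1.   ] F [-0.29 -0.33  0.37] grip 0.0 open 1.001 UNITS [ 16.82  -6.62  -0.04 -11.01]
```

The second view agrees: the top-face centres land within a few px.

>>> jog_arm([
  [[1, -0.4, 0, -0.8], [2.8, -1.1, 0, -2], [4.6, -1.8, 0, -3.4], [6.4, -2.5, 0, -4.8], [8.2, -3.2, 0, -6.2], [10, -3.9, 0, -7.6], [11.8, -4.6, 0, -9], [13.6, -5.35, 0, -10.2]],
], gripper=1, newtons=60)

```text
time: 0.9
position: [0.4416, -0.3716, 0.2112]
tool_rot: [-2.49, -1.916, 0.0]
contact_force: [0.3, -2.1, -0.2]
opening: 0.996
grasp_force: 0.0
```

```bash
python3 -c "
from h import *
go(.511,-.323,.058,79.7)"
```

```text
t 0.9 pos [ 0.4416 -0.3716  0.2112] yaw 75.2 tilt [ 0. -0. -1.] F [ 0.28 -2.06 -0.2 ] grip 0.0 open 0.996 UNITS [ 2.59  2.19  6.13 -0.76]
```

>>> jog_arm([
  [[1, 0.8, 0, -0.4], [2.1, 1.8, 0, -0.76], [2.59, 2.19, 0, -0.76], [2.59, 2.19, 0.6, -0.76], [2.59, 2.19, 1.5, -0.76], [2.59, 2.19, 2, -0.76], [2.59, 2.19, 2.4, -0.76], [2.59, 2.19, 2.4, -0.76]],
])

```text
time: 1.7
position: [0.5092, -0.3247, 0.1501]
tool_rot: [-2.417, -2.004, 0.0]
contact_force: [0.0, 0.4, -0.5]
opening: 1.0
grasp_force: 0.0
```

```bash
python3 -c "
from h import *
go(.511,-.323,.058,79.7)"
```

```text
t 1.7 pos [ 0.5092 -0.3247  0.1501] yaw 79.3 tilt [ 0.001 -0.002 -1.   ] F [ 0.04  0.41 -0.46] grip 0.0 open 1.0 UNITS [ 0.07  0.07  3.68 -0.06]
```

>>> jog_arm([
  [[0.07, 0.07, 0.5, -0.06], [0.07, 0.07, 1.2, -0.06], [0.07, 0.07, 1.9, -0.06], [0.07, 0.07, 2.6, -0.06], [0.07, 0.07, 3.2, -0.06], [0.07, 0.07, 3.5, -0.06], [0.07, 0.07, 3.68, -0.06], [0.07, 0.07, 3.68, -0.06]],
])

```text
time: 2.5
position: [0.5121, -0.3235, 0.0594]
tool_rot: [-2.411, -2.014, 0.0]
contact_force: [-0.0, -0.4, 0.4]
opening: 1.0
grasp_force: 0.0
```

>>> jog_arm([
  [[0, 0, 0, 0], [0, 0, 0, 0], [0, 0, 0, 0], [0, 0, 0, 0], [0, 0, 0, 0], [0, 0, 0, 0], [0, 0, 0, 0], [0, 0, 0, 0]],
], gripper=0, newtons=60)

```text
time: 3.3
position: [0.5123, -0.3241, 0.0608]
tool_rot: [2.41, 2.013, -0.001]
contact_force: [-2.8, -0.1, 4.6]
opening: 0.716
grasp_force: 66.0
```

```bash
python3 -c "
from h import *
go(.511,-.323,.208,79.7)"
```

```text
t 3.3 pos [ 0.5123 -0.3241  0.0608] yaw 79.7 tilt [-0.001  0.001 -1.   ] F [-2.84 -0.12  4.56] grip 66.0 open 0.716 UNITS [ 0.03 -0.06 -5.89  0.01]
```

>>> jog_arm([
  [[0, 0, -0.3, 0], [0, 0, -0.8, 0], [0, 0, -1.5, 0], [0, 0, -2.3, 0], [0, 0, -3.1, 0], [0, 0, -3.8, 0], [0, 0, -4.3, 0], [0, 0, -4.6, 0]],
])

```text
time: 4.1
position: [0.5125, -0.3238, 0.1762]
tool_rot: [2.41, 2.013, 0.0]
contact_force: [0.6, -1.4, -2.1]
opening: 0.715
grasp_force: 65.3
```

>>> jog_arm([
  [[0, 0, -0.4, 0], [0, 0, -0.9, 0], [0, 0, -1.2, 0], [0, 0, -1.3, 0], [0, 0, -1.3, 0], [0, 0, -1.3, 0], [0, 0, -1.3, 0], [0, 0, -1.3, 0]],
])

```text
time: 4.9
position: [0.512, -0.3233, 0.2065]
tool_rot: [-2.411, -2.014, 0.0]
contact_force: [0.1, 0.3, -2.0]
opening: 0.721
grasp_force: 65.3
```

```bash
python3 -c "
from h import *
go(.463,.324,.22,103.8)
go(.509,.139,.22,103.8)"
```

```text
t 4.9 pos [ 0.512  -0.3233  0.2065] yaw 79.7 tilt [ 0.    -0.001 -1.   ] F [ 0.12  0.31 -1.95] grip 65.3 open 0.721 UNITS [25.13 -6.54 -0.53 -4.01]
t 4.9 pos [ 0.512  -0.3233  0.2065] yaw 79.7 tilt [ 0.    -0.001 -1.   ] F [ 0.12  0.31 -1.95] grip 65.3 open 0.721 UNITS [18.18 -3.41 -0.53 -4.01]
```

About 2.0 N, so this tin (q) is a light one. I'll set it back and feel the other two before placing any.

>>> jog_arm([
  [[0, 0, 0.5, 0], [0, 0, 1.3, 0], [0, 0, 2.2, 0], [0, 0, 3.1, 0], [0, 0, 3.9, 0], [0, 0, 4.6, 0], [0, 0, 5.1, 0], [0, 0, 5.4, 0]],
])

```text
time: 5.7
position: [0.5115, -0.3229, 0.0702]
tool_rot: [-2.41, -2.013, 0.0]
contact_force: [0.0, -0.0, -2.1]
opening: 0.715
grasp_force: 65.3
```

>>> jog_arm([
  [[0, 0, 0.1, 0], [0, 0, 0.2, 0], [0, 0, 0.3, 0], [0, 0, 0.38, 0], [0, 0, 0.44, 0], [0, 0, 0.48, 0], [0, 0, 0.48, 0], [0, 0, 0.48, 0]],
])

```text
time: 6.5
position: [0.5122, -0.3238, 0.0607]
tool_rot: [2.411, 2.013, -0.0]
contact_force: [-2.5, 1.1, 5.6]
opening: 0.715
grasp_force: 66.0
```

>>> jog_arm([
  [[0, 0, 0, 0], [0, 0, 0, 0], [0, 0, 0, 0], [0, 0, 0, 0], [0, 0, 0, 0], [0, 0, 0, 0], [0, 0, 0, 0], [0, 0, -0.2, 0]],
], gripper=1)

```text
time: 7.3
position: [0.5117, -0.3232, 0.0645]
tool_rot: [-2.41, -2.013, 0.0]
contact_force: [0.6, 0.2, 0.1]
opening: 0.999
grasp_force: 0.0
```

```bash
python3 -c "
from h import *
go(.6556,-.2166,.19,99.2)"
```

```text
t 7.3 pos [ 0.5117 -0.3232  0.0645] yaw 79.7 tilt [ 0.001 -0.001 -1.   ] F [0.56 0.19 0.11] grip 0.0 open 0.999 UNITS [ 5.22  4.9  -5.02 -3.24]
```

>>> jog_arm([
  [[0, 0, -0.8, 0], [0, 0, -2, 0], [0, 0, -3.2, 0], [0.5, 0.5, -3.6, -0.4], [1.5, 1.4, -3.6, -1], [2.6, 2.5, -3.6, -1.7], [3.7, 3.5, -3.6, -2.4], [4.6, 4.3, -3.6, -3]],
])

```text
time: 8.1
position: [0.6398, -0.2281, 0.1554]
tool_rot: [2.062, 2.37, 0.0]
contact_force: [0.3, -0.9, -0.4]
opening: 1.005
grasp_force: 0.0
```

```bash
python3 -c "
from h import *
go(.6556,-.2166,.058,99.2)"
```

```text
t 8.1 pos [ 0.6398 -0.2281  0.1554] yaw 97.9 tilt [-0.     0.001 -1.   ] F [ 0.33 -0.87 -0.44] grip 0.0 open 1.005 UNITS [ 0.37  0.69  3.9  -0.21]
```

>>> jog_arm([
  [[0.25, 0.5, 0, -0.21], [0.37, 0.69, 0, -0.21], [0.37, 0.69, 0.6, -0.21], [0.37, 0.69, 1.4, -0.21], [0.37, 0.69, 2.3, -0.21], [0.37, 0.69, 3.1, -0.21], [0.37, 0.69, 3.6, -0.21], [0.37, 0.69, 3.85, -0.21]],
])

```text
time: 8.9
position: [0.6528, -0.2182, 0.0568]
tool_rot: [-2.04, -2.386, 0.001]
contact_force: [0.1, 0.2, 0.4]
opening: 0.999
grasp_force: 0.0
```

>>> jog_arm([
  [[0, 0, 0, 0], [0, 0, 0, 0], [0, 0, 0, 0], [0, 0, 0, 0], [0, 0, 0, 0], [0, 0, 0, 0], [0, 0, 0, 0], [0, 0, 0, 0]],
], gripper=0)

```text
time: 9.7
position: [0.6549, -0.2184, 0.0599]
tool_rot: [2.039, 2.388, 0.0]
contact_force: [0.7, -0.1, 5.9]
opening: 0.71
grasp_force: 66.7
```

>>> jog_arm([
  [[0, 0, -0.2, 0], [0, 0, -0.5, 0], [0, 0, -1, 0], [0, 0, -1.6, 0], [0, 0, -2.1, 0], [0, 0, -2.4, 0], [0, 0, -2.4, 0], [0, 0, -2.4, 0]],
])

```text
time: 10.5
position: [0.6542, -0.218, 0.1186]
tool_rot: [2.04, 2.389, -0.0]
contact_force: [-0.0, -0.8, -2.6]
opening: 0.714
grasp_force: 65.7
```

>>> jog_arm([
  [[0, 0, 0, 0], [0, 0, 0, 0], [0, 0, 0, 0], [0, 0, 0, 0], [0, 0, 0, 0], [0, 0, 0, 0], [0, 0, 0, 0], [0, 0, 0, 0]],
])

```text
time: 11.3
position: [0.6542, -0.218, 0.1188]
tool_rot: [2.04, 2.389, -0.0]
contact_force: [0.2, -0.5, -2.1]
opening: 0.712
grasp_force: 65.7
```

```bash
python3 -c "
from h import *
go(.6556,-.2166,.058,99.2)"
```

```text
t 11.3 pos [ 0.6542 -0.218   0.1188] yaw 99.0 tilt [-0.  0. -1.] F [ 0.23 -0.5  -2.13] grip 65.7 open 0.712 UNITS [ 0.05  0.06  2.43 -0.03]
```

p is also light, at about 2.1 N. I'll set it back and weigh r.

>>> jog_arm([
  [[0, 0, 0.4, 0], [0, 0, 1, 0], [0, 0, 1.6, 0], [0, 0, 2, 0], [0, 0, 2.2, 0], [0, 0, 2.32, 0], [0, 0, 2.4, 0], [0, 0, 2.4, 0]],
])

```text
time: 12.1
position: [0.6546, -0.2182, 0.0598]
tool_rot: [2.039, 2.388, -0.0]
contact_force: [-2.3, 1.1, 2.9]
opening: 0.71
grasp_force: 66.3
```

>>> jog_arm([
  [[0, 0, 0, 0], [0, 0, 0, 0], [0, 0, 0, 0], [0, 0, 0, 0], [0, 0, 0, 0], [0, 0, 0, 0], [0, 0, 0, 0], [0, 0, -0.2, 0]],
], gripper=1)

```text
time: 12.9
position: [0.6538, -0.2177, 0.0631]
tool_rot: [-2.039, -2.388, 0.0]
contact_force: [-1.0, -0.4, -0.5]
opening: 0.998
grasp_force: 0.0
```

>>> jog_arm([
  [[0, 0, -0.6, 0], [0, 0, -1.8, 0], [0, 0, -3, 0], [0, 0, -4, 0], [0, 0, -4.6, 0], [0, 0, -4.6, 0], [0, 0, -4.6, 0], [0, 0, -4.6, 0]],
])

```text
time: 13.7
position: [0.6535, -0.2176, 0.1769]
tool_rot: [-2.039, -2.387, 0.001]
contact_force: [0.1, -0.1, 0.1]
opening: 1.0
grasp_force: 0.0
```

```bash
python3 -c "
from h import *
go(.4431,-.12,.058,106.8)"
```

```text
t 13.7 pos [ 0.6535 -0.2176  0.1769] yaw 99.0 tilt [ 0.001 -0.002 -1.   ] F [ 0.08 -0.1   0.09] grip 0.0 open 1.0 UNITS [ 5.17 -7.69  4.78 -1.3 ]
```

>>> jog_arm([
  [[0.5, -0.7, 0, -0.3], [1.4, -2.1, 0, -0.6], [2.4, -3.6, 0, -0.9], [3.4, -5.1, 0, -1.3], [4.4, -6.5, 0, -1.3], [5, -7.4, 0, -1.3], [5.17, -7.69, 0, -1.3], [5.17, -7.69, 0.8, -1.3]],
])

```text
time: 14.5
position: [0.4445, -0.1208, 0.1601]
tool_rot: [1.871, 2.519, 0.0]
contact_force: [0.8, 0.0, 0.2]
opening: 1.001
grasp_force: 0.0
```

```bash
python3 -c "
from h import *
go(.4431,-.12,.058,106.8)"
```

```text
t 14.5 pos [ 0.4445 -0.1208  0.1601] yaw 106.8 tilt [-0.003  0.002 -1.   ] F [0.83 0.02 0.16] grip 0.0 open 1.001 UNITS [ 0.06 -0.06  4.08  0.  ]
```

>>> jog_arm([
  [[0, 0, 0.6, 0], [0, 0, 1.4, 0], [0, 0, 2.2, 0], [0, 0, 3, 0], [0, 0, 3.5, 0], [0, 0, 3.8, 0], [0, 0, 3.95, 0], [0, 0, 3.95, 0]],
])

```text
time: 15.3
position: [0.4441, -0.1205, 0.0599]
tool_rot: [-1.873, -2.522, 0.0]
contact_force: [-0.1, 1.2, 0.6]
opening: 0.999
grasp_force: 0.0
```

>>> jog_arm([
  [[0, 0, 0, 0], [0, 0, 0, 0], [0, 0, 0, 0], [0, 0, 0, 0], [0, 0, 0, 0], [0, 0, 0, 0], [0, 0, 0, 0], [0, 0, 0, 0]],
], gripper=0)

```text
time: 16.1
position: [0.4445, -0.121, 0.0611]
tool_rot: [1.872, 2.521, -0.001]
contact_force: [-2.6, -0.5, 6.4]
opening: 0.714
grasp_force: 67.1
```

>>> jog_arm([
  [[0, 0, -0.2, 0], [0, 0, -0.5, 0], [0, 0, -1, 0], [0, 0, -1.6, 0], [0, 0, -2.1, 0], [0, 0, -2.4, 0], [0, 0, -2.4, 0], [0, 0, -2.4, 0]],
])

```text
time: 16.9
position: [0.4441, -0.1204, 0.1199]
tool_rot: [-1.873, -2.522, 0.0]
contact_force: [-0.6, -0.0, -4.3]
opening: 0.712
grasp_force: 66.4
```

>>> jog_arm([
  [[0, 0, 0, 0], [0, 0, 0, 0], [0, 0, 0, 0], [0, 0, 0, 0], [0, 0, 0, 0], [0, 0, 0, 0], [0, 0, 0, 0], [0, 0, 0, 0]],
])

```text
time: 17.7
position: [0.4441, -0.1204, 0.12]
tool_rot: [1.873, 2.522, -0.0]
contact_force: [0.1, 0.4, -4.5]
opening: 0.715
grasp_force: 66.4
```

r is about 4.5 N, so it is the heaviest. I'll set it back and fetch p.

>>> jog_arm([
  [[0, 0, 0.4, 0], [0, 0, 1, 0], [0, 0, 1.6, 0], [0, 0, 2, 0], [0, 0, 2.2, 0], [0, 0, 2.32, 0], [0, 0, 2.4, 0], [0, 0, 2.4, 0]],
])

```text
time: 18.5
position: [0.4444, -0.1208, 0.0611]
tool_rot: [1.872, 2.521, -0.001]
contact_force: [-3.6, 0.4, 2.0]
opening: 0.714
grasp_force: 67.1
```

>>> jog_arm([
  [[0, 0, 0, 0], [0, 0, 0, 0], [0, 0, 0, 0], [0, 0, 0, 0], [0, 0, 0, 0], [0, 0, 0, 0], [0, 0, 0, 0], [0, 0, -0.2, 0]],
], gripper=1)

```text
time: 19.3
position: [0.4437, -0.1202, 0.0646]
tool_rot: [-1.872, -2.521, 0.0]
contact_force: [-0.0, -1.6, 0.4]
opening: 1.004
grasp_force: 0.0
```

>>> jog_arm([
  [[0, 0, -0.6, 0], [0, 0, -1.8, 0], [0, 0, -3, 0], [0, 0, -4, 0], [0, 0, -4.6, 0], [0, 0, -4.6, 0], [0, 0, -4.6, 0], [0, 0, -4.6, 0]],
])

```text
time: 20.1
position: [0.4435, -0.1201, 0.1786]
tool_rot: [-1.872, -2.521, 0.0]
contact_force: [0.2, 0.9, 0.2]
opening: 0.997
grasp_force: 0.0
```

```bash
python3 -c "
from h import *
go(.6542,-.218,.058,99)"
```

```text
t 20.1 pos [ 0.4435 -0.1201  0.1786] yaw 106.8 tilt [ 0.001 -0.001 -1.   ] F [0.23 0.94 0.21] grip 0.0 open 0.997 UNITS [-6.19  6.94  4.81  1.3 ]
```

>>> jog_arm([
  [[-0.6, 0.7, 0, 0.3], [-1.8, 2, 0, 0.6], [-3.1, 3.5, 0, 0.9], [-4.4, 5, 0, 1.3], [-5.4, 6.1, 0, 1.3], [-6, 6.75, 0, 1.3], [-6.19, 6.94, 0, 1.3], [-6.19, 6.94, 0.8, 1.3]],
])

```text
time: 20.9
position: [0.656, -0.2191, 0.161]
tool_rot: [2.039, 2.387, 0.001]
contact_force: [0.1, 0.3, -0.8]
opening: 1.001
grasp_force: 0.0
```

>>> jog_arm([
  [[0, 0, 0.6, 0], [0, 0, 1.4, 0], [0, 0, 2.2, 0], [0, 0, 3, 0], [0, 0, 3.5, 0], [0, 0, 3.8, 0], [0, 0, 3.95, 0], [0, 0, 3.95, 0]],
])

```text
time: 21.7
position: [0.6548, -0.2184, 0.0613]
tool_rot: [2.04, 2.389, -0.0]
contact_force: [0.1, 0.3, 0.6]
opening: 1.004
grasp_force: 0.0
```

>>> jog_arm([
  [[0, 0, 0, 0], [0, 0, 0, 0], [0, 0, 0, 0], [0, 0, 0, 0], [0, 0, 0, 0], [0, 0, 0, 0], [0, 0, 0, 0], [0, 0, 0, 0]],
], gripper=0)

```text
time: 22.5
position: [0.6557, -0.2189, 0.0626]
tool_rot: [2.039, 2.387, 0.0]
contact_force: [0.7, -1.1, 5.1]
opening: 0.712
grasp_force: 67.2
```

>>> jog_arm([
  [[0, 0, -0.3, 0], [0, 0, -0.8, 0], [0, 0, -1.6, 0], [0, 0, -2.6, 0], [0, 0, -3.6, 0], [0, 0, -4.6, 0], [0, 0, -5.4, 0], [0, 0, -5.8, 0]],
])

```text
time: 23.3
position: [0.6555, -0.2187, 0.2093]
tool_rot: [2.038, 2.387, 0.001]
contact_force: [-0.7, -0.2, -2.1]
opening: 0.712
grasp_force: 66.4
```

```bash
python3 -c "
from h import *
go(.463,.324,.208,103.8)"
```

```text
t 23.3 pos [ 0.6555 -0.2187  0.2093] yaw 99.0 tilt [-0.002  0.002 -1.   ] F [-0.67 -0.19 -2.11] grip 66.4 open 0.712 UNITS [22.65 -4.21 -0.   -0.8 ]
```

>>> jog_arm([
  [[0.4, -0.1, 0, 0], [1.2, -0.2, 0, 0], [2.4, -0.45, 0, 0], [3.9, -0.7, 0, -0.2], [5.5, -1, 0, -0.3], [7.1, -1.3, 0, -0.4], [8.7, -1.6, 0, -0.6], [10.3, -1.9, 0, -0.8]],
])

```text
time: 24.1
position: [0.5658, 0.0306, 0.2047]
tool_rot: [-1.936, -2.472, 0.001]
contact_force: [1.5, 1.0, -1.5]
opening: 0.714
grasp_force: 66.2
```

```bash
python3 -c "
from h import *
go(.463,.324,.0665,103.8)"
```

```text
t 24.1 pos [0.5658 0.0306 0.2047] yaw 103.9 tilt [ 0.001 -0.002 -1.   ] F [ 1.49  1.   -1.49] grip 66.2 open 0.714 UNITS [ 1.238e+01 -1.170e+00  5.540e+00  1.000e-02]
```

>>> jog_arm([
  [[1.6, -0.15, 0, 0], [3.2, -0.3, 0, 0], [4.9, -0.45, 0, 0], [6.6, -0.6, 0, 0], [8.3, -0.8, 0, 0], [9.9, -0.9, 0, 0], [11.2, -1.05, 0, 0], [12.0, -1.15, 0, 0]],
])

```text
time: 24.9
position: [0.4657, 0.3152, 0.2047]
tool_rot: [-1.935, -2.473, 0.002]
contact_force: [0.7, -1.0, -2.5]
opening: 0.709
grasp_force: 66.3
```

>>> jog_arm([
  [[0.3, 0, 0, 0], [0.45, 0, 0.4, 0], [0.45, 0, 1, 0], [0.45, 0, 1.8, 0], [0.45, 0, 2.6, 0], [0.45, 0, 3.3, 0], [0.45, 0, 3.7, 0], [0.45, 0, 3.9, 0]],
])

```text
time: 25.7
position: [0.4649, 0.3227, 0.1066]
tool_rot: [-1.939, -2.47, 0.004]
contact_force: [-0.5, -0.4, -1.0]
opening: 0.711
grasp_force: 66.5
```

```bash
python3 -c "
from h import *
go(.463,.324,.0665,103.8)
cv2.imwrite('pics/top1.png',cv2.resize(get_image('top')[200:370,80:320,::-1],None,fx=3,fy=3,interpolation=2))"
```

```text
t 25.7 pos [0.4649 0.3227 0.1066] yaw 103.7 tilt [-0.001 -0.002 -1.   ] F [-0.52 -0.39 -0.96] grip 66.5 open 0.711 UNITS [ 0.07 -0.06  1.61 -0.01]
```

View pics/top1.png

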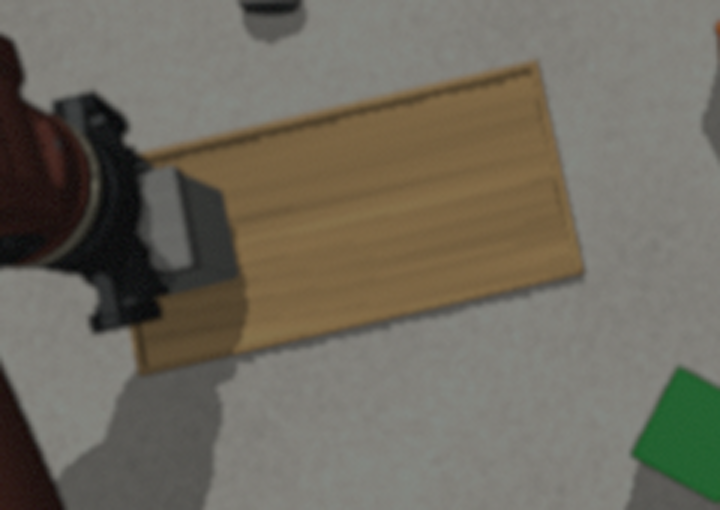

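The tin hangs over the tray's left slot at crop (190,225), clear of the rim. Lowering it gently.

>>> jog_arm([
  [[0.07, -0.06, 0.3, 0], [0.07, -0.06, 0.7, 0], [0.07, -0.06, 1, 0], [0.07, -0.06, 1.2, 0], [0.07, -0.06, 1.32, 0], [0.07, -0.06, 1.42, 0], [0.07, -0.06, 1.5, 0], [0.07, -0.06, 1.5, 0]],
])

```text
time: 26.55
position: [0.4636, 0.3252, 0.0711]
tool_rot: [1.938, 2.472, -0.0]
contact_force: [0.1, 0.4, -2.9]
opening: 0.715
grasp_force: 66.5
```

```bash
python3 -c "
from h import *
go(.463,.324,.0665,103.8)"
```

```text
t 26.55 pos [0.4636 0.3252 0.0711] yaw 103.8 tilt [-0. -0. -1.] F [ 0.07  0.42 -2.93] grip 66.5 open 0.715 UNITS [-0.04 -0.03  0.18  0.  ]
```

>>> jog_arm([
  [[0, 0, 0.04, 0], [0, 0, 0.08, 0], [0, 0, 0.11, 0], [0, 0, 0.14, 0], [0, 0, 0.17, 0], [0, 0, 0.2, 0], [0, 0, 0.2, 0], [0, 0, 0.2, 0]],
])

```text
time: 27.35
position: [0.4637, 0.3253, 0.0676]
tool_rot: [1.938, 2.472, 0.001]
contact_force: [-4.7, -2.1, 9.7]
opening: 0.714
grasp_force: 67.9
```

On the floor of the tray. Release, rise, go back for q.

>>> jog_arm([
  [[0, 0, 0, 0], [0, 0, 0, 0], [0, 0, 0, 0], [0, 0, 0, 0], [0, 0, 0, 0], [0, 0, 0, 0], [0, 0, 0, 0], [0, 0, -0.2, 0]],
], gripper=1)

```text
time: 28.15
position: [0.4632, 0.325, 0.0707]
tool_rot: [-1.938, -2.472, 0.002]
contact_force: [-1.4, -0.6, -0.4]
opening: 1.001
grasp_force: 0.0
```

>>> jog_arm([
  [[0, 0, -0.6, 0], [0, 0, -1.8, 0], [0, 0, -3, 0], [0, 0, -4, 0], [0, 0, -4.6, 0], [0, 0, -4.6, 0], [0, 0, -4.6, 0], [0, 0, -4.6, 0]],
])

```text
time: 28.95
position: [0.463, 0.3249, 0.1846]
tool_rot: [-1.938, -2.471, 0.003]
contact_force: [0.6, 0.5, 0.6]
opening: 0.997
grasp_force: 0.0
```

```bash
python3 -c "
from h import *
go(.512,-.3235,.185,79.7)"
```

```text
t 28.95 pos [0.463  0.3249 0.1846] yaw 103.8 tilt [-0.    -0.002 -1.   ] F [0.57 0.47 0.58] grip 0.0 open 0.997 UNITS [-25.66  -4.28   0.     4.02]
```

>>> jog_arm([
  [[-0.8, -0.1, 0, 0.1], [-2.2, -0.4, 0, 0.4], [-3.9, -0.65, 0, 0.6], [-5.6, -0.95, 0, 0.9], [-7.3, -1.2, 0, 1.2], [-9, -1.5, 0, 1.5], [-10.7, -1.8, 0, 1.8], [-12.4, -2.1, 0, 2]],
])

```text
time: 29.75
position: [0.4858, 0.0101, 0.1849]
tool_rot: [-2.186, -2.254, 0.001]
contact_force: [0.9, -0.1, 0.2]
opening: 0.998
grasp_force: 0.0
```

```bash
python3 -c "
from h import *
go(.512,-.3235,.185,79.7)"
```

```text
t 29.75 pos [0.4858 0.0101 0.1849] yaw 91.7 tilt [ 0.    -0.002 -1.   ] F [ 0.89 -0.12  0.21] grip 0.0 open 0.998 UNITS [-1.337e+01  6.400e-01 -1.000e-02  2.010e+00]
```

>>> jog_arm([
  [[-1.7, 0.1, 0, 0.3], [-3.5, 0.2, 0, 0.6], [-5.3, 0.25, 0, 0.9], [-7.1, 0.35, 0, 1.2], [-8.9, 0.45, 0, 1.5], [-10.7, 0.5, 0, 1.8], [-12.2, 0.6, 0, 2], [-13.2, 0.64, 0, 2]],
])

```text
time: 30.55
position: [0.5122, -0.3199, 0.1842]
tool_rot: [-2.411, -2.011, 0.001]
contact_force: [0.8, -0.0, -0.3]
opening: 1.001
grasp_force: 0.0
```

>>> jog_arm([
  [[-0.15, 0, 0, 0], [-0.15, 0, 0, 0], [-0.15, 0, 0, 0], [-0.15, 0, 0.4, 0], [-0.15, 0, 0.9, 0], [-0.15, 0, 1.2, 0], [-0.15, 0, 1.2, 0], [-0.15, 0, 1.2, 0]],
])

```text
time: 31.35
position: [0.5122, -0.3211, 0.156]
tool_rot: [-2.41, -2.015, 0.0]
contact_force: [-0.1, -0.4, 0.4]
opening: 1.001
grasp_force: 0.0
```

```bash
python3 -c "
from h import *
go(.512,-.3235,.06,79.7)"
```

```text
t 31.35 pos [ 0.5122 -0.3211  0.156 ] yaw 79.8 tilt [ 0. -0. -1.] F [-0.08 -0.37  0.41] grip 0.0 open 1.001 UNITS [-0.1   0.01  3.84  0.02]
```

>>> jog_arm([
  [[-0.1, 0, 0.6, 0], [-0.1, 0, 1.4, 0], [-0.1, 0, 2.2, 0], [-0.1, 0, 3, 0], [-0.1, 0, 3.5, 0], [-0.1, 0, 3.8, 0], [-0.1, 0, 3.84, 0], [-0.1, 0, 3.84, 0]],
])

```text
time: 32.15
position: [0.5122, -0.3241, 0.0608]
tool_rot: [2.409, 2.015, 0.0]
contact_force: [-0.1, 0.8, 0.8]
opening: 0.997
grasp_force: 0.0
```

>>> jog_arm([
  [[0, 0, 0, 0], [0, 0, 0, 0], [0, 0, 0, 0], [0, 0, 0, 0], [0, 0, 0, 0], [0, 0, 0, 0], [0, 0, 0, 0], [0, 0, 0, 0]],
], gripper=0)

```text
time: 32.95
position: [0.5122, -0.3244, 0.0616]
tool_rot: [2.409, 2.014, -0.001]
contact_force: [-1.7, 0.1, 5.8]
opening: 0.716
grasp_force: 65.9
```

>>> jog_arm([
  [[0, 0, -0.3, 0], [0, 0, -0.8, 0], [0, 0, -1.6, 0], [0, 0, -2.6, 0], [0, 0, -3.6, 0], [0, 0, -4.6, 0], [0, 0, -5.4, 0], [0, 0, -5.8, 0]],
])

```text
time: 33.75
position: [0.5126, -0.3244, 0.2084]
tool_rot: [2.407, 2.013, 0.001]
contact_force: [0.1, -0.9, -1.0]
opening: 0.71
grasp_force: 65.3
```

```bash
python3 -c "
from h import *
go(.509,.139,.208,103.8)"
```

```text
t 33.75 pos [ 0.5126 -0.3244  0.2084] yaw 79.8 tilt [-0.002  0.003 -1.   ] F [ 0.12 -0.94 -0.98] grip 65.3 open 0.71 UNITS [18.22 -3.42 -0.03 -4.  ]
```

>>> jog_arm([
  [[0.4, -0.1, 0, 0], [1.2, -0.2, 0, -0.3], [2.4, -0.45, 0, -0.6], [3.8, -0.7, 0, -0.9], [5.2, -1, 0, -1.3], [6.6, -1.25, 0, -1.7], [8, -1.5, 0, -2], [9.4, -1.75, 0, -2.4]],
])

```text
time: 34.55
position: [0.5094, -0.0825, 0.2039]
tool_rot: [-2.136, -2.302, 0.001]
contact_force: [0.4, 0.4, -2.2]
opening: 0.712
grasp_force: 65.7
```

>>> jog_arm([
  [[1.3, 0, 0, -0.4], [2.6, 0, 0, -0.8], [3.9, 0, 0, -1.2], [5.2, 0, 0, -1.6], [6.4, 0, 0, -1.6], [7.4, 0, 0, -1.6], [8.2, 0, 0, -1.6], [8.5, 0, 0, -1.6]],
])

```text
time: 35.35
position: [0.4935, 0.1292, 0.204]
tool_rot: [-1.935, -2.473, 0.001]
contact_force: [-0.2, 0.4, -2.0]
opening: 0.709
grasp_force: 65.8
```

```bash
python3 -c "
from h import *
go(.509,.139,.0662,103.8)"
```

```text
t 35.35 pos [0.4935 0.1292 0.204 ] yaw 103.9 tilt [ 0.001 -0.002 -1.   ] F [-0.2   0.36 -1.99] grip 65.8 open 0.709 UNITS [0.23 0.7  5.51 0.02]
```

>>> jog_arm([
  [[0.15, 0.4, 0, 0], [0.2, 0.7, 0, 0], [0.2, 0.7, 0.6, 0], [0.2, 0.7, 1.5, 0], [0.2, 0.7, 2.5, 0], [0.2, 0.7, 3.5, 0], [0.2, 0.7, 4.3, 0], [0.2, 0.7, 4.8, 0]],
])

```text
time: 36.15
position: [0.5089, 0.1356, 0.0821]
tool_rot: [-1.938, -2.47, 0.004]
contact_force: [-0.4, -0.3, -2.0]
opening: 0.711
grasp_force: 65.8
```

>>> jog_arm([
  [[0, 0, 0.1, 0], [0, 0, 0.2, 0], [0, 0, 0.3, 0], [0, 0, 0.38, 0], [0, 0, 0.44, 0], [0, 0, 0.5, 0], [0, 0, 0.5, 0], [0, 0, 0.5, 0]],
])

```text
time: 36.95
position: [0.5107, 0.1362, 0.0728]
tool_rot: [1.938, 2.472, -0.0]
contact_force: [-0.6, 0.1, -1.5]
opening: 0.714
grasp_force: 65.8
```

```bash
python3 -c "
from h import *
go(.509,.139,.0662,103.8)"
```

```text
t 36.95 pos [0.5107 0.1362 0.0728] yaw 103.8 tilt [-0.  0. -1.] F [-0.58  0.06 -1.55] grip 65.8 open 0.714 UNITS [ 0.13 -0.04  0.26  0.  ]
```

>>> jog_arm([
  [[0.02, 0, 0.05, 0], [0.05, 0, 0.1, 0], [0.08, 0, 0.15, 0], [0.1, 0, 0.18, 0], [0.1, 0, 0.21, 0], [0.1, 0, 0.24, 0], [0.1, 0, 0.27, 0], [0.1, 0, 0.27, 0]],
])

```text
time: 37.75
position: [0.5101, 0.1386, 0.0666]
tool_rot: [1.938, 2.472, 0.0]
contact_force: [-3.2, 1.1, 5.6]
opening: 0.713
grasp_force: 66.5
```

In contact. Release, rise, go to r.

>>> jog_arm([
  [[0, 0, 0, 0], [0, 0, 0, 0], [0, 0, 0, 0], [0, 0, 0, 0], [0, 0, 0, 0], [0, 0, 0, 0], [0, 0, 0, 0], [0, 0, -0.2, 0]],
], gripper=1)

```text
time: 38.55
position: [0.5096, 0.1386, 0.0705]
tool_rot: [-1.938, -2.472, 0.001]
contact_force: [1.0, -0.0, 0.8]
opening: 0.998
grasp_force: 0.0
```

>>> jog_arm([
  [[0, 0, -0.6, 0], [0, 0, -1.8, 0], [0, 0, -3, 0], [0, 0, -4, 0], [0, 0, -4.6, 0], [0, 0, -4.6, 0], [0, 0, -4.6, 0], [0, 0, -4.6, 0]],
])

```text
time: 39.35
position: [0.5093, 0.1386, 0.1844]
tool_rot: [-1.937, -2.471, 0.002]
contact_force: [0.0, -0.6, -0.9]
opening: 1.003
grasp_force: 0.0
```

```bash
python3 -c "
from h import *
go(.4441,-.1205,.16,106.8)"
```

```text
t 39.35 pos [0.5093 0.1386 0.1844] yaw 103.8 tilt [ 0.    -0.002 -1.   ] F [ 0.04 -0.64 -0.86] grip 0.0 open 1.003 UNITS [-9.44 -5.    0.98 -0.5 ]
```

>>> jog_arm([
  [[-0.8, -0.4, 0, -0.1], [-2.2, -1.2, 0, -0.2], [-3.8, -2, 0, -0.3], [-5.4, -2.9, 0, -0.4], [-7, -3.7, 0, -0.5], [-8.4, -4.5, 0, -0.5], [-9.2, -4.9, 0, -0.5], [-9.44, -5, 0, -0.5]],
])

```text
time: 40.15
position: [0.4439, -0.1221, 0.1847]
tool_rot: [-1.876, -2.518, 0.001]
contact_force: [0.1, 0.9, -0.6]
opening: 1.003
grasp_force: 0.0
```

>>> jog_arm([
  [[0, 0, 0, 0], [0, 0, 0, 0], [0, 0, 0.3, 0], [0, 0, 0.7, 0], [0, 0, 1, 0], [0, 0, 1, 0], [0, 0, 1, 0], [0, 0, 1, 0]],
])

```text
time: 40.95
position: [0.4451, -0.1205, 0.1613]
tool_rot: [1.873, 2.522, 0.0]
contact_force: [0.4, -0.2, -0.6]
opening: 0.999
grasp_force: 0.0
```

```bash
python3 -c "
from h import *
go(.4441,-.1205,.06,106.8)
cv2.imwrite('pics/top2.png',get_image('top')[:,:,::-1])"
```

```text
t 40.95 pos [ 0.4451 -0.1205  0.1613] yaw 106.8 tilt [-0.  0. -1.] F [ 0.38 -0.23 -0.6 ] grip 0.0 open 0.999 UNITS [ 0.01 -0.04  4.05  0.  ]
```

View pics/top2.png

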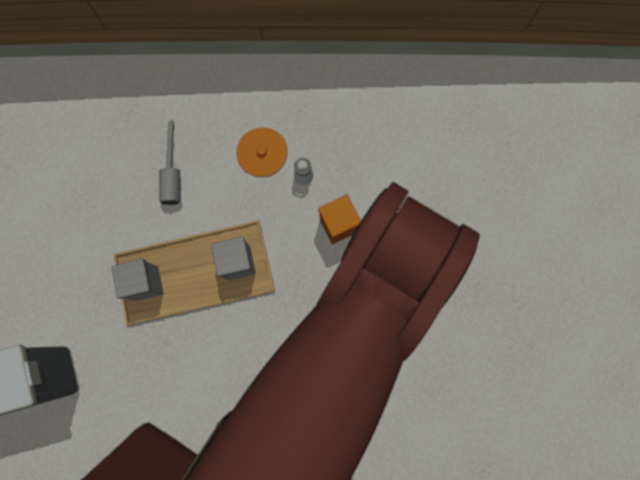

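Both light tins stand upright in the tray at (135,280) and (235,258). The salt shaker, lid, scoop and orange tin are unmoved. The arm hides r and the green tin.

>>> jog_arm([
  [[0, 0, 0.6, 0], [0, 0, 1.4, 0], [0, 0, 2.2, 0], [0, 0, 3, 0], [0, 0, 3.5, 0], [0, 0, 3.9, 0], [0, 0, 4.05, 0], [0, 0, 4.05, 0]],
])

```text
time: 41.8
position: [0.4449, -0.1204, 0.0595]
tool_rot: [-1.873, -2.522, 0.0]
contact_force: [-0.8, 0.4, 1.3]
opening: 1.002
grasp_force: 0.0
```

>>> jog_arm([
  [[0, 0, 0, 0], [0, 0, 0, 0], [0, 0, 0, 0], [0, 0, 0, 0], [0, 0, 0, 0], [0, 0, 0, 0], [0, 0, 0, 0], [0, 0, 0, 0]],
], gripper=0)

```text
time: 42.6
position: [0.4454, -0.1209, 0.0609]
tool_rot: [1.872, 2.521, -0.001]
contact_force: [-2.9, -0.3, 5.9]
opening: 0.718
grasp_force: 67.3
```

>>> jog_arm([
  [[0, 0, -0.3, 0], [0, 0, -0.8, 0], [0, 0, -1.6, 0], [0, 0, -2.6, 0], [0, 0, -3.6, 0], [0, 0, -4.6, 0], [0, 0, -5.4, 0], [0, 0, -5.8, 0]],
])

```text
time: 43.4
position: [0.4457, -0.1207, 0.2074]
tool_rot: [1.871, 2.52, 0.001]
contact_force: [0.6, 0.1, -5.0]
opening: 0.714
grasp_force: 66.7
```

>>> jog_arm([
  [[0, 0, -0.1, 0], [0, 0, -0.2, 0], [0, 0, -0.2, 0], [0, 0, -0.2, 0], [0, 0, -0.2, 0], [0, 0, -0.2, 0], [0, 0, -0.2, 0], [0, 0, -0.2, 0]],
])

```text
time: 44.2
position: [0.445, -0.1204, 0.2097]
tool_rot: [-1.873, -2.522, 0.0]
contact_force: [-0.5, -0.8, -5.1]
opening: 0.715
grasp_force: 66.6
```

```bash
python3 -c "
from h import *
go(.4441,-.1205,.06,106.8)
cv2.imwrite('pics/scene2.png',get_image('scene')[:,:,::-1])"
```

```text
t 44.2 pos [ 0.445  -0.1204  0.2097] yaw 106.8 tilt [-0. -0. -1.] F [-0.49 -0.85 -5.15] grip 66.6 open 0.715 UNITS [ 0.01 -0.03  5.99  0.  ]
```

View pics/scene2.png

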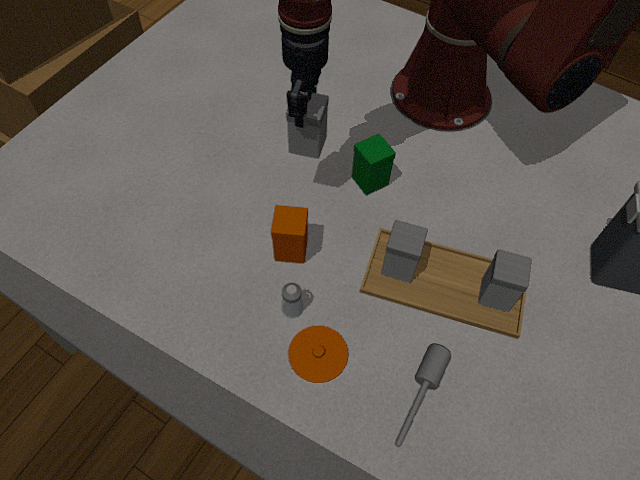

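The heavy tin is held upright at (308,125), with its underside about 15 cm above the shelf. Both light tins stand flat in the tray at (405,252) and (505,280), and nothing else has moved.

```bash
python3 -c "
from workcell import *
print(hand_in())"
```

```text
the job is handed in; nothing more can be done
None
```

The job is handed in: I felt all three tins (about 2.0, 2.1 and 4.5 N), stood the two light ones upright in the tray, and finished holding the heaviest upright about 15 cm above the shelf, at about 44 of the 72 s allowed.

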